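# Lock an autosampler's vial carousel before the move

## Robot

A 6-joint arm with a two-finger parallel gripper is mounted at the origin on a cart in front of the work surface, level with it; the furniture and walls round the work are solid. World frame = base frame: x ahead of the robot, y to its left, z up, the work surface at z = 0. Lengths are in m, angles in rad, forces in N, time in s.
With the tool pointing down it reaches from about 0.25 to 0.775 m from the base axis. Payload 4 kg.
Tool frame: the origin (TCP) lies on the centre line of the jaws, within the pads' length; the fingertips stand 8 mm ahead of it and the grasp point (between the pads) lies 11 mm behind it; z points along the fingers, y is the direction in which the jaws open and shut (so a half turn about z gives the same grasp; the last joint's range is limited). The gripper opens to 94 mm and grips with 3 to 60 N. Pads are 16 mm wide; open, the fingers measure 119 mm over their backs; the gripper's body (75 mm by 177 mm) begins 78 mm behind the grasp point.
Start: joints at [1.035, 0.087, 1.371, -0, 1.684, -0.103], TCP at [0.231, 0.499, 0.214] pointing down, gripper open.
Joint ranges: [-3.1, 3.1], [-0.76, 2.03], [0.27, 2.55], [-1.08, 4.22], [0.17, 2.65], [-2.57, 2.57]. Speed limits (rad/s): [2.79, 2.79, 3.14, 3.14, 3.14, 3.14].

## Interface

Orientations are given as [roll, pitch, yaw] about the fixed x, y, z axes, in that order (R = Rz(yaw) Ry(pitch) Rx(roll)).
In Python, from bench import * gives the robot as it stands.
- The arm moves only by the tool step_arm, never from a script. Its argument "steps" is a list of rows, each an object of numbers: "jaw": the opening, from 0 (shut) to 1 (fully open); "tx", "ty", "tz": the shift along the tool's x, y, z in m; "ax", "ay", "az": the turn, a rotation vector about the tool's x, y, z in rad. In form: [{"jaw": .., "tx": .., "ty": .., "tz": .., "ax": .., "ay": .., "az": ..}, ...]. A call has 1 to 8 rows; each row is the pose to reach, as a shift and turn from the pose measured when the call began, along the tool's axes at that moment; what a row does not reach only later rows make up. A row lasts 1/10 s, in which the tool goes at most 50 mm and 8.59 degrees, less where a joint would pass 70% of its speed; a pose out of reach is approached as far as the arm can. A call with a gripper value outside its range is refused whole. The fingers move at their own pace and stop on an object; the grip force is fixed at half the most. Time passes only in rows, so rows that repeat a pose let the fingers close. It gives the time, the measured TCP pose, the force and the opening at its end, in the units of the state.
- get_obs(): the state, without advancing time (a new reading comes with each control period).
- snapshot(name): name is "side" or "top" or "wrist"; returns (picture, depth): 384x512x3 uint8, red, green, blue; 384x512 float32, m along the optical axis (not along the pixel's ray), 0 where there is no reading.
- camera_model(name): a dict with "intrinsics" (3x3 intrinsics, pixels), "origin" and "orientation" of the camera in the world. Camera axes: x right, y down, z forward; pixel columns grow to the right and rows downward; lengths in m; the calibration is good to about 2 mm. A picture is of the moment at which its call begins: read the wrist's pose just before it. camera_model takes no time and is no camera call; for the wrist camera it gives the pose at the moment of the call.
- close_job(): hands the job in, once; it reports no verdict.
Trained networks look in the newest picture that a camera, given by its name, has taken for a name from the list of things; names that differ only in an ending like _2 or _b are one class to them, and where a whole thing is asked for, a point or a joint stands for the part that bears it (a point fixed in the world has none). Each returns a list of dicts, best first, with "confidence" (0 to 1); they miss things now and then, are a little off and sometimes report something else, mostly with a low value. They report only what shows in the picture. A call takes as long as a camera call. They do not tell look-alikes from the thing itself.
- silhouettes(camera, query): "pixels" (384x512 bool, what is visible of it) and "rect" ([left, top, right, bottom] in pixels, round what is visible of it).
The state is a dict: "time": time; "joint_positions": joint angles; "qvel": joint speeds; "joint_torque": joint torques, N m; "tool_pos": TCP position; "ee_rot": TCP orientation; "wrist_force": force on the tool from outside, world axes, zero at the start; "wrist_torque": the same for the moment, N m; "width": finger opening in m.
Only numpy, scipy, OpenCV 4.12 (cv2) and the standard library are available. Lean on these libraries where they do the work, as an engineer would, in place of code of your own. Each camera call takes 0.05 s, during which the arm holds its last target. There are 200 camera calls.

## Task

The vial sampler is about to be carried to another bench, so lock its carousel: with a fingertip, push the black finger knob on the rim round until the slot in the carousel's rim faces the locking bar, then push the bar by its thumb tab through the slot until it is fully home. Only push, do not grip or lift anything: the carousel stays down on its spindle, the vials stay standing in their cups, and the bottle, jar and box that stand round the sampler stay where they are.

Things in the scene. Friction and masses are not known exactly. Their poses are not given: they have to be found in the camera images.
- sampler_base: the sampler's fixed base: low off-white housing 252 x 252 mm, grey deck 28 mm above the worktop, with a 70 mm wide arm under the locking bar that reaches to y = -220 mm of its own frame. Origin: on the worktop, under the carousel's axis; z up; its -y axis points from the carousel's axis along the bar to the thumb tab
- carousel: turning vial carousel: aluminium disc of 210 mm diameter with a wall 8 mm thick round its rim, slotted at one place, and six white cups. Origin on its axis, 28 mm above the worktop; z up; in its own frame the slot is at -y, the finger knob at +y. Turns any number of times either way and stays where it is left. Aligned when its y axis points the same way as the base's y axis
- lifting_knob (a point): top of the black lifting knob (26 mm across) on the carousel's axis, 91 mm above the worktop. The carousel (0.4 to 0.75 kg) only sits on a spindle on four ball feet, with 1 to 2 mm of play, and would lift off. Above the worktop: disc top 45 mm, rim wall 63 mm, cups 65 mm. The cups and their vials (tops at most 105 mm) lie within 56 mm of the axis
- slot (a point): middle of the one slot through the carousel's rim wall, 101 mm from the axis and 54 mm above the worktop. The slot is 20 mm wide, open at the top, and lined by two steel cheeks that reach from the outside of the wall (105 mm from the axis) in to 78 mm
- finger_knob (a point): finger knob: black upright peg of 17 mm diameter fixed on the carousel 83 mm from its axis, just inside the rim, opposite the slot; top 91 mm above the worktop. This point is on the peg's axis, 83 mm above the worktop. Some 3 to 5 N pushed sideways here turns the carousel. A fingertip 68 to 75 mm above the worktop meets the peg and clears rim and cups
- lock_bar (a joint): travel of the locking bar in m: 0 drawn back, 0.033 fully home. Steel bar, 14 mm wide, captive in a guide, slides level along the base's +y axis towards the carousel's axis; about 2 N of friction, no spring. Starts drawn back within 0.004. If the slot is not in front of it, the rim wall stops it at 0.007
- bar_nose (a point): tip of the bar's nose, 52 mm above the worktop; moves with the bar. The nose tapers from 14 to 6 mm over its last 12 mm, which draws in a slot up to about 6 mm off line. Drawn back it is 7 mm outside the rim wall; fully home it is 18 mm inside the wall's inner face
- tab_face (a point): centre of the outer face (the side away from the carousel) of the bar's upright steel thumb tab, which is 30 mm wide, stands from 51 to 90 mm above the worktop and moves with the bar. This point is 72 mm above the worktop and, drawn back, 205 mm from the carousel's axis. Pushed along the base's +y axis the bar goes home
- vial_1: loose vial with a red cap, 24 mm across, 60 mm tall, standing in one of the carousel's cups; origin at the centre of its foot, z up to its cap
- vial_2: loose vial with a blue cap, 22 mm across, 54 mm tall, standing in one of the carousel's cups; origin at the centre of its foot, z up to its cap
- vial_3: loose vial with a red cap, 24 mm across, 60 mm tall, standing in one of the carousel's cups; origin at the centre of its foot, z up to its cap
- bottle_green: bystander: bottle with green cap, 46 x 46 x 92 mm, beside the bar's arm; origin at the centre of its foot
- slide_box: bystander: small blue and white carton, 78 x 68 x 42 mm, beside the bar's arm; origin at the centre of its underside
- jar: bystander: jar with wide blue cap, 53 x 53 x 86 mm, behind the sampler; origin at the centre of its foot
Things that resemble listed ones, but are neither listed nor needed, are in the scene too. Leave any orange look-alike of the vial_2 alone.

How it is judged:
By the outcome, as a careful person would: the job done as asked, in the order asked, and still so for the second after the job is handed in, with the robot touching nothing.
It also fails if it takes over 48 s, if anything falls off the work surface, if the arm or the gripper's body presses on something with over 40 N, if the wrist force passes 120 N, or if a joint passes its speed limit or range.

## Working session

There is one attempt and no reset: what is moved stays moved. The work goes in short steps, Python scripts to look and compute and a tool call to move; the robot and the scene stay as the last step left them, time stands still between calls to the robot, and variables do not carry over. Pictures are saved under pics/ and viewed, about 8 in all and at most 12, crops included, and the job is handed in when it is done.

Besides the shell and the picture viewer there is one more tool, called after "Call:" as name(argument=value, ...), one argument or row to a line, values as JSON. step_arm: Moves the arm, as the interface text tells. Its arguments: {"type":"object","properties":{"steps":{"type":"array"}},"required":["steps"]}

```bash
mkdir -p pics; python3 - <<'E'
from bench import *
import cv2,numpy as np
o=get_obs();print({k:np.round(v,3) for k,v in o.items()})
for n in("top","side"):
    im,d=snapshot(n);cv2.imwrite(f"pics/{n}0.png",im[:,:,::-1]);np.save(f"{n}0.npy",d)
    c=camera_model(n);print(n,c)
E
```

```text
{'time': np.float64(0.0), 'joint_positions': array([ 1.035,  0.088,  1.372,  0.   ,  1.684, -0.103]), 'qvel': array([-0.001,  0.   , -0.001,  0.001,  0.001,  0.003]), 'joint_torque': array([-1.0000e-03, -3.4018e+01, -3.0243e+01,  7.2000e-02,  3.3000e-02,
       -0.0000e+00]), 'tool_pos': array([0.23 , 0.499, 0.212]), 'ee_rot': array([-3.139, -0.   ,  2.709]), 'wrist_force': array([-0.368, -0.895, -1.101]), 'wrist_torque': array([ 0.024, -0.086, -0.025]), 'width': np.float64(0.094)}
top {'intrinsics': array([[447.59013704,   0.        , 255.98459718],
       [  0.        , 447.59013704, 186.91788277],
       [  0.        ,   0.        ,   1.        ]]), 'origin': array([ 0.43637541, -0.03720343,  1.04886529]), 'orientation': array([-2.99803819, -0.02260206, -1.57647937])}
side {'intrinsics': array([[426.94363424,   0.        , 257.56767105],
       [  0.        , 426.94363424, 195.50466352],
       [  0.        ,   0.        ,   1.        ]]), 'origin': array([0.47718914, 0.65183245, 0.57366668]), 'orientation': array([-2.16659633,  0.01712704, -2.97979127])}
```

View pics/top0.png

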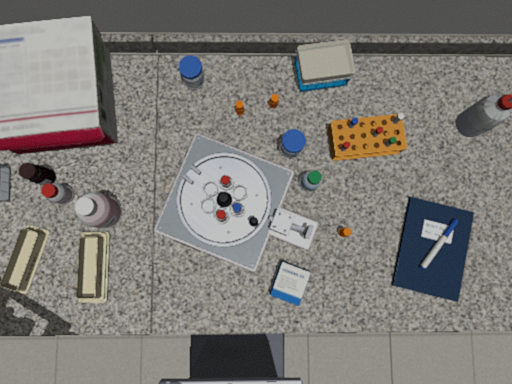

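View pics/side0.png

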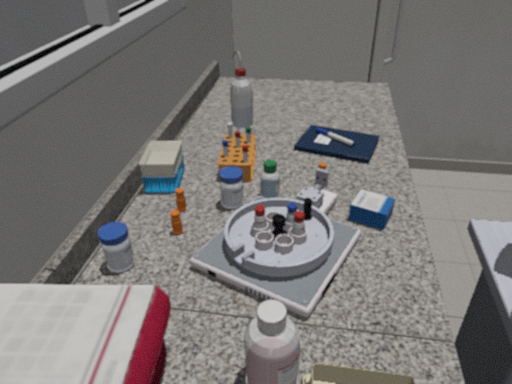

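```bash
cat > h.py <<'E'
from bench import *
import cv2,numpy as np
from scipy.spatial.transform import Rotation as R
def cam(n):
    c=camera_model(n); return c["intrinsics"],np.array(c["origin"]),R.from_euler('xyz',c["orientation"]).as_matrix()
def plane(c,uv,z):
    K,o,M=c; uv=np.atleast_2d(uv); r=(M@np.linalg.inv(K)@np.c_[uv,np.ones(len(uv))].T).T
    return o+r*((z-o[2])/r[:,2])[:,None]
def proj(c,p):
    K,o,M=c; q=(K@M.T@(np.atleast_2d(p)-o).T).T; return q[:,:2]/q[:,2:]
def cloud(c,d):
    v,u=np.mgrid[:384,:512]; K,o,M=c
    return o+(d[...,None]*np.dstack([(u-K[0,2])/K[0,0],(v-K[1,2])/K[1,1],np.ones_like(d)]))@M.T
def show(n,im,box,s):
    l,t,r,b=box; cv2.imwrite(f"pics/{n}.png",cv2.resize(im[t:b,l:r,::-1],None,fx=s,fy=s,interpolation=cv2.INTER_CUBIC))
E
python3 - <<'E'
from h import *
im,d=snapshot("top"); c=cam("top")
show("topc",im,(150,125,350,265),4)
P=cloud(c,d)
m=(d>0)&(P[...,2]>.055)&(P[...,2]<.069); 
v,u=np.mgrid[:384,:512]; m&=(u>165)&(u<280)&(v>145)&(v<250)
q=P[m][:,:2]; r=plane(c,[[224,199]],.09)[0]; print("lift guess",r)
# circle fit of rim points
for k in range(5):
    e=np.linalg.norm(q-r[:2],axis=1); s=(e>.09)&(e<.115)
    A=np.c_[2*q[s],np.ones(s.sum())]; x=np.linalg.lstsq(A,(q[s]**2).sum(1),rcond=None)[0]; r=x[:2]
print("rim centre",r,np.sqrt(x[2]+r@r),s.sum())
for n in("lifting_knob","finger_knob","slot","tab_face","bar_nose","sampler_base","carousel","bottle_green","slide_box","jar"):
    for s in silhouettes("top",n)[:2]:
        y,x=np.nonzero(s["pixels"]); w=P[y,x]; w=w[w[:,2]>0.02] if len(w) else w
        print(n,round(s["confidence"],2),s["rect"],len(x),np.round([x.mean(),y.mean()],1),np.round(np.median(w,0),3) if len(w) else '')
E
```

```text
lift guess [0.54876965 0.00936895 0.09      ]
rim centre [0.55374632 0.0122861 ] 0.10067956708628725 1100
lifting_knob 0.83 [177.3, 152.8, 273.9, 246.8] 6754 [222.7 198.3] [0.555 0.014 0.046]
finger_knob 0.94 [176.8, 150.6, 269.5, 243.6] 6717 [223.  198.7] [0.554 0.014 0.046]
slot 0.77 [176.3, 149.7, 271.4, 249.0] 6703 [222.8 198.6] [0.554 0.014 0.046]
tab_face 0.77 [267.7, 218.5, 314.4, 241.5] 159 [300.  228.8] [ 0.485 -0.162  0.059]
bar_nose 0.48 [270.2, 215.4, 312.0, 238.5] 192 [298.7 228. ] [ 0.486 -0.159  0.059]
bar_nose 0.19 [233.0, 202.5, 243.1, 213.4] 86 [236.6 207.4] [ 0.53  -0.018  0.097]
sampler_base 0.6 [153.9, 133.7, 315.5, 270.1] 5772 [239.8 210.8] [ 0.503 -0.047  0.028]
carousel 0.63 [174.2, 151.3, 273.4, 247.5] 6852 [222.8 198.7] [0.554 0.014 0.046]
carousel 0.55 [269.1, 218.6, 316.1, 238.5] 183 [300.3 228.5] [ 0.485 -0.162  0.059]
bottle_green 0.71 [299.3, 168.4, 323.5, 194.8] 401 [310.1 179.8] [ 0.592 -0.181  0.067]
slide_box 0.68 [272.5, 263.5, 310.8, 305.4] 1157 [289.1 283.1] [ 0.367 -0.133  0.042]
jar 0.84 [277.3, 129.0, 306.0, 160.0] 557 [291.8 143.1] [ 0.675 -0.14   0.085]
jar 0.39 [220.2, 173.7, 228.8, 189.4] 129 [225.  180.9] [0.588 0.007 0.101]
```

View pics/topc.png

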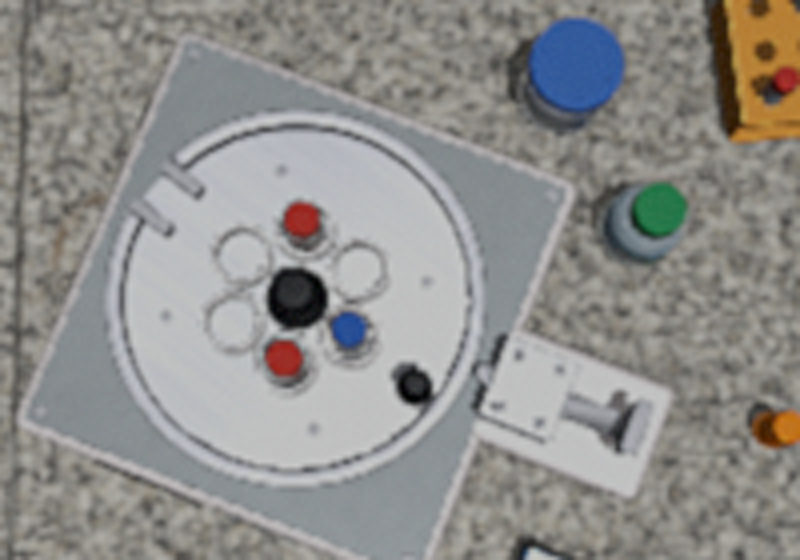

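```bash
python3 - <<'E'
from h import *
c=cam("top")
f=lambda x,y,z: plane(c,[[150+(x-1.5)/4,125+(y-1.5)/4]],z)[0]
C=np.array([.5537,.0123])
for n,a in dict(lift=(297,290,.091),knob=(415,382,.091),cheekA=(168,165,.063),cheekA2=(200,190,.063),cheekB=(136,211,.063),cheekB2=(170,232,.063),c1=(188,38,.028),c2=(572,187,.028),c3=(22,418,.028),e1=(670,392,.028),e2=(632,497,.028),tabtop1=(652,404,.09),tabtop2=(634,452,.09)).items():
    p=f(*a); e=p[:2]-C; print(n,p.round(4),np.hypot(*e).round(4),np.degrees(np.arctan2(e[1],e[0])).round(1))
c1,c2,c3=[f(*a)[:2] for a in((188,38,.028),(572,187,.028),(22,418,.028))]
print("mid",(c2+c3)/2,np.linalg.norm(c2-c1),np.linalg.norm(c3-c1)); 
for e in(c2-c1,c3-c1): print(np.degrees(np.arctan2(e[1],e[0])))
E
```

```text
lift [0.5527 0.0096 0.091 ] 0.0029 -110.1
knob [ 0.503  -0.0537  0.091 ] 0.0832 -127.6
cheekA [0.6266 0.0832 0.063 ] 0.1017 44.2
cheekA2 [0.6124 0.0652 0.063 ] 0.0791 42.0
cheekB [0.6006 0.1006 0.063 ] 0.1 62.0
cheekB2 [0.5888 0.0816 0.063 ] 0.0776 63.1
c1 [0.7089 0.077  0.028 ] 0.1681 22.6
c2 [ 0.6201 -0.1464  0.028 ] 0.172 -67.3
c3 [0.4879 0.1677 0.028 ] 0.1687 112.9
e1 [ 0.501  -0.2004  0.028 ] 0.2192 -103.9
e2 [ 0.4417 -0.1773  0.028 ] 0.2202 -120.6
tabtop1 [ 0.4907 -0.1807  0.09  ] 0.203 -108.1
tabtop2 [ 0.4652 -0.1704  0.09  ] 0.203 -115.8
mid [0.55399817 0.01064978] 0.2403782693942275 0.23887086558658008
-111.67819540143866
157.68190292500512
```

```bash
cat >> h.py <<'E'
C=np.array([.5535,.0112]); B=-112.0
def pol(phi,r,z): a=np.radians(phi); return [C[0]+r*np.cos(a),C[1]+r*np.sin(a),z]
def rows(T):
    "T: list of (pos, yaw deg) -> tool-frame rows"
    o=get_obs(); M=R.from_euler('xyz',o["ee_rot"]); p=np.array(o["tool_pos"])
    print("t",o["time"].round(2),"tcp",p.round(4),"rot",np.round(o["ee_rot"],3),"j",np.round(o["joint_positions"],2))
    for q,y in T:
        t=M.inv().apply(np.array(q)-p); a=(M.inv()*R.from_euler('xyz',[np.pi,0,np.radians(y)])).as_rotvec()
        print("{"+'"jaw":0,'+",".join(f'"{k}":{v:.3f}' for k,v in zip(("tx","ty","tz","ax","ay","az"),np.r_[t,a]))+"}")
E
python3 - <<'E'
from h import *
d=np.load("top0.npy"); P=cloud(cam("top"),d)
for X,Y in((520,385),(550,400),(580,408),(634,425)):
    print(P[125+Y//4,150+X//4].round(3))
rows([(pol(-106,85,.17),164),(pol(-106,85,.079),164)])
E
```

```text
[ 0.503 -0.113  0.061]
[ 0.494 -0.128  0.062]
[ 0.49  -0.146  0.058]
[ 0.479 -0.171  0.088]Traceback (most recent call last):
  File "<stdin>", line 5, in <module>
  File "h.py", line 21, in rows
    print("t",o["time"].round(2),"tcp",p.round(4),"rot",np.round(o["ee_rot"],3),"j",np.round(o["joint_positions"],2))
              ^^^^^^^^^^^^^^^
AttributeError: 'float' object has no attribute 'round'
```

```bash
sed -i 's/o\["time"\].round(2)/o["time"]/' h.py
python3 - <<'E'
from h import *
rows([(pol(-106,85,.17),164),(pol(-106,85,.079),164)])
E
```

```text
t 0.65 tcp [0.2307 0.4993 0.2135] rot [3.141 0.    2.709] j [ 1.03  0.09  1.37  0.    1.68 -0.1 ]
{"jaw":0,"tx":-13.496,"ty":-84.308,"tz":0.034,"ax":0.000,"ay":0.000,"az":-0.154}
{"jaw":0,"tx":-13.496,"ty":-84.308,"tz":0.125,"ax":0.000,"ay":0.000,"az":-0.154}
```

```bash
python3 - <<'E'
from h import *
rows([(pol(-106,.085,.17),164),(pol(-106,.085,.079),164)])
E
```

```text
t 0.65 tcp [0.2307 0.4993 0.2135] rot [3.141 0.    2.709] j [ 1.03  0.09  1.37  0.    1.68 -0.1 ]
{"jaw":0,"tx":-0.511,"ty":-0.392,"tz":0.043,"ax":0.000,"ay":0.000,"az":-0.154}
{"jaw":0,"tx":-0.511,"ty":-0.392,"tz":0.134,"ax":0.000,"ay":0.000,"az":-0.154}
```

Call:
step_arm(
  steps=[
    {"jaw":0,"tx":-0.511,"ty":-0.392,"tz":0.043,"ax":0,"ay":0,"az":-0.154},
    {"jaw":0,"tx":-0.511,"ty":-0.392,"tz":0.043,"ax":0,"ay":0,"az":-0.154},
    {"jaw":0,"tx":-0.511,"ty":-0.392,"tz":0.043,"ax":0,"ay":0,"az":-0.154},
    {"jaw":0,"tx":-0.511,"ty":-0.392,"tz":0.043,"ax":0,"ay":0,"az":-0.154},
    {"jaw":0,"tx":-0.511,"ty":-0.392,"tz":0.043,"ax":0,"ay":0,"az":-0.154},
    {"jaw":0,"tx":-0.511,"ty":-0.392,"tz":0.043,"ax":0,"ay":0,"az":-0.154},
    {"jaw":0,"tx":-0.511,"ty":-0.392,"tz":0.043,"ax":0,"ay":0,"az":-0.154},
    {"jaw":0,"tx":-0.511,"ty":-0.392,"tz":0.043,"ax":0,"ay":0,"az":-0.154},
  ],
)

```text
time: 1.45
tool_pos: [0.4158, 0.1464, 0.1873]
ee_rot: [3.141, 0.001, 2.863]
wrist_force: [-0.0, 1.0, -0.0]
width: 0.0332
```

```bash
python3 - <<'E'
from h import *
rows([(pol(-106,.085,.17),164),(pol(-106,.085,.079),164)])
E
```

```text
t 1.45 tcp [0.4158 0.1464 0.1873] rot [3.141e+00 1.000e-03 2.863e+00] j [ 0.21 -0.15  1.66  0.    1.64 -1.08]
{"jaw":0,"tx":-0.170,"ty":-0.177,"tz":0.017,"ax":0.001,"ay":0.001,"az":0.001}
{"jaw":0,"tx":-0.169,"ty":-0.177,"tz":0.108,"ax":0.001,"ay":0.001,"az":0.001}
```

Call:
step_arm(
  steps=[
    {"jaw":0,"tx":-0.17,"ty":-0.177,"tz":0.017},
    {"jaw":0,"tx":-0.17,"ty":-0.177,"tz":0.017},
    {"jaw":0,"tx":-0.17,"ty":-0.177,"tz":0.017},
    {"jaw":0,"tx":-0.17,"ty":-0.177,"tz":0.017},
    {"jaw":0,"tx":-0.17,"ty":-0.177,"tz":0.017},
    {"jaw":0,"tx":-0.17,"ty":-0.177,"tz":0.017},
    {"jaw":0,"tx":-0.17,"ty":-0.177,"tz":0.017},
  ],
)

```text
invalid input
```

```bash
python3 - <<'E'
from h import *
im,_=snapshot("wrist");cv2.imwrite("pics/w1.png",im[:,:,::-1])
c=cam("wrist"); print(proj(c,[[.503,-.0537,.091],[.503,-.0537,.063],pol(-106,.085,.071)]))
rows([(pol(-106,.085,.079),164)])
E
```

```text
[[118.00957    304.03779132]
 [129.36873486 289.49341926]
 [122.38764981 314.88133184]]
t 1.5 tcp [0.4188 0.1393 0.1865] rot [-3.136  0.004  2.854] j [ 0.2  -0.15  1.66 -0.01  1.64 -1.09]
{"jaw":0,"tx":-0.166,"ty":-0.169,"tz":0.109,"ax":-0.006,"ay":0.004,"az":-0.008}
```

View pics/w1.png

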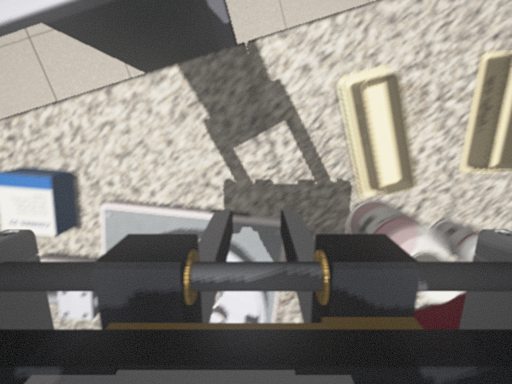

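Call:
step_arm(
  steps=[
    {"jaw":0,"tx":-0.166,"ty":-0.169,"tz":0.017,"ax":0,"ay":0,"az":-0.008},
    {"jaw":0,"tx":-0.166,"ty":-0.169,"tz":0.017,"ax":0,"ay":0,"az":-0.008},
    {"jaw":0,"tx":-0.166,"ty":-0.169,"tz":0.017,"ax":0,"ay":0,"az":-0.008},
    {"jaw":0,"tx":-0.166,"ty":-0.169,"tz":0.017,"ax":0,"ay":0,"az":-0.008},
    {"jaw":0,"tx":-0.166,"ty":-0.169,"tz":0.017,"ax":0,"ay":0,"az":-0.008},
    {"jaw":0,"tx":-0.166,"ty":-0.169,"tz":0.017,"ax":0,"ay":0,"az":-0.008},
    {"jaw":0,"tx":-0.166,"ty":-0.169,"tz":0.017,"ax":0,"ay":0,"az":-0.008},
    {"jaw":0,"tx":-0.166,"ty":-0.169,"tz":0.017,"ax":0,"ay":0,"az":-0.008},
  ],
)

```text
time: 2.3
tool_pos: [0.5298, -0.0688, 0.1712]
ee_rot: [-3.137, 0.004, 2.863]
wrist_force: [0.0, 0.1, 0.6]
width: 0.0005
```

```bash
python3 - <<'E'
from h import *
rows([(pol(-106,.085,.105),164),(pol(-106,.085,.079),164)])
im,_=snapshot("side");show("s1",im,(180,130,400,320),3)
E
```

```text
t 2.3 tcp [ 0.5298 -0.0688  0.1712] rot [-3.137  0.004  2.863] j [-0.23  0.06  1.48 -0.01  1.59 -1.52]
{"jaw":0,"tx":-0.001,"ty":-0.001,"tz":0.066,"ax":-0.005,"ay":0.004,"az":0.001}
{"jaw":0,"tx":-0.000,"ty":-0.001,"tz":0.092,"ax":-0.005,"ay":0.004,"az":0.001}
```

View pics/s1.png

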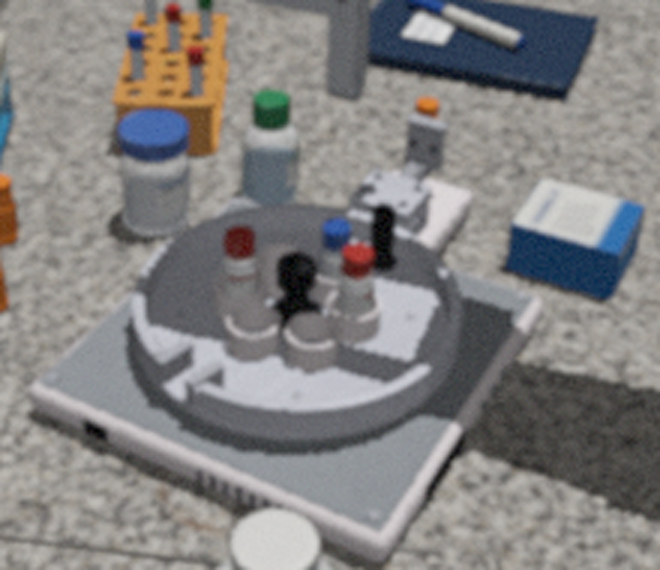

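Call:
step_arm(
  steps=[
    {"jaw":0,"tx":0,"ty":-0.001,"tz":0.04,"ax":-0.005,"ay":0.004,"az":0},
    {"jaw":0,"tx":0,"ty":-0.001,"tz":0.07,"ax":-0.005,"ay":0.004,"az":0},
    {"jaw":0,"tx":0,"ty":-0.001,"tz":0.085,"ax":-0.005,"ay":0.004,"az":0},
    {"jaw":0,"tx":0,"ty":-0.001,"tz":0.092,"ax":-0.005,"ay":0.004,"az":0},
    {"jaw":0,"tx":0,"ty":-0.001,"tz":0.092,"ax":-0.005,"ay":0.004,"az":0},
  ],
)

```text
time: 2.85
tool_pos: [0.5296, -0.0693, 0.0794]
ee_rot: [-3.141, 0.0, 2.865]
wrist_force: [0.1, 0.6, 0.6]
width: 0.0002
```

```bash
python3 - <<'E'
from h import *
rows([(pol(-106-5*k,.084,.079),164-5*k) for k in range(1,9)])
E
```

```text
t 2.85 tcp [ 0.5296 -0.0693  0.0794] rot [-3.141  0.     2.865] j [-0.24  0.12  1.61 -0.    1.42 -1.53]
{"jaw":0,"tx":0.007,"ty":0.000,"tz":0.000,"ax":-0.000,"ay":0.000,"az":0.090}
{"jaw":0,"tx":0.014,"ty":0.001,"tz":0.000,"ax":-0.000,"ay":0.000,"az":0.177}
{"jaw":0,"tx":0.021,"ty":0.003,"tz":0.000,"ax":-0.000,"ay":0.000,"az":0.264}
{"jaw":0,"tx":0.028,"ty":0.005,"tz":0.000,"ax":-0.000,"ay":0.000,"az":0.352}
{"jaw":0,"tx":0.035,"ty":0.008,"tz":0.000,"ax":-0.000,"ay":0.000,"az":0.439}
{"jaw":0,"tx":0.041,"ty":0.011,"tz":0.000,"ax":-0.000,"ay":0.000,"az":0.526}
{"jaw":0,"tx":0.047,"ty":0.015,"tz":0.000,"ax":-0.000,"ay":0.000,"az":0.613}
{"jaw":0,"tx":0.053,"ty":0.020,"tz":0.000,"ax":-0.000,"ay":0.000,"az":0.701}
```

Call:
step_arm(
  steps=[
    {"jaw":0,"tx":0.007,"ty":0.0,"tz":0.0,"ax":0,"ay":0,"az":0.09},
    {"jaw":0,"tx":0.014,"ty":0.001,"tz":0,"ax":0,"ay":0,"az":0.177},
    {"jaw":0,"tx":0.021,"ty":0.003,"tz":0,"ax":0,"ay":0,"az":0.264},
    {"jaw":0,"tx":0.028,"ty":0.005,"tz":0,"ax":0,"ay":0,"az":0.352},
    {"jaw":0,"tx":0.035,"ty":0.008,"tz":0,"ax":0,"ay":0,"az":0.439},
    {"jaw":0,"tx":0.041,"ty":0.011,"tz":0,"ax":0,"ay":0,"az":0.526},
    {"jaw":0,"tx":0.047,"ty":0.015,"tz":0,"ax":0,"ay":0,"az":0.613},
    {"jaw":0,"tx":0.053,"ty":0.02,"tz":0,"ax":0,"ay":0,"az":0.7},
  ],
)

```text
time: 3.65
tool_pos: [0.4856, -0.0374, 0.082]
ee_rot: [3.14, 0.007, 2.161]
wrist_force: [-0.5, -5.5, 0.2]
width: 0.0004
```

```bash
python3 - <<'E'
from h import *
rows([(pol(-146-5.5*k,.084,.079),124-5.5*k) for k in range(1,9)])
im,_=snapshot("top");show("t1",im,(150,125,350,265),4)
E
```

```text
t 3.65 tcp [ 0.4856 -0.0374  0.082 ] rot [3.14  0.007 2.161] j [-0.19  0.01  1.72 -0.    1.41 -0.78]
{"jaw":0,"tx":0.010,"ty":-0.000,"tz":0.003,"ax":0.001,"ay":0.007,"az":0.093}
{"jaw":0,"tx":0.018,"ty":0.001,"tz":0.003,"ax":0.002,"ay":0.007,"az":0.189}
{"jaw":0,"tx":0.026,"ty":0.003,"tz":0.003,"ax":0.002,"ay":0.007,"az":0.285}
{"jaw":0,"tx":0.034,"ty":0.006,"tz":0.003,"ax":0.002,"ay":0.007,"az":0.381}
{"jaw":0,"tx":0.041,"ty":0.009,"tz":0.003,"ax":0.003,"ay":0.007,"az":0.477}
{"jaw":0,"tx":0.048,"ty":0.013,"tz":0.003,"ax":0.003,"ay":0.006,"az":0.573}
{"jaw":0,"tx":0.055,"ty":0.018,"tz":0.003,"ax":0.003,"ay":0.006,"az":0.669}
{"jaw":0,"tx":0.061,"ty":0.023,"tz":0.003,"ax":0.004,"ay":0.006,"az":0.765}
```

View pics/t1.png

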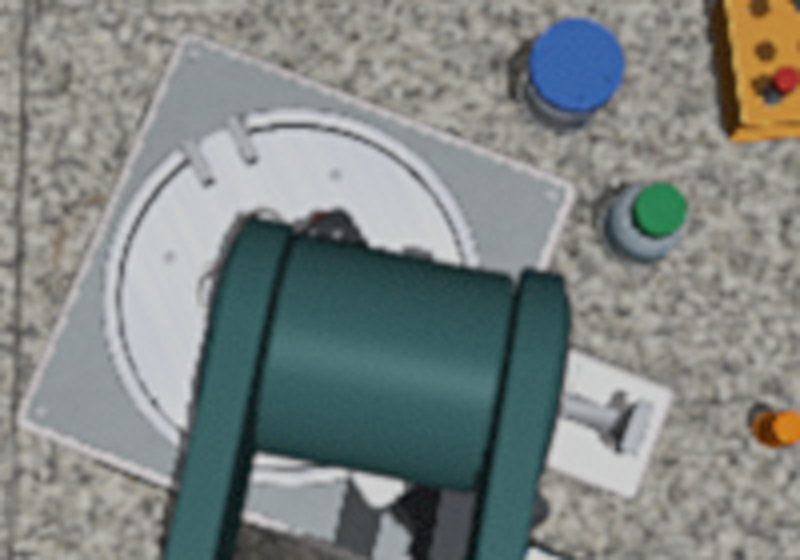

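Call:
step_arm(
  steps=[
    {"jaw":0,"tx":0.01,"ty":0.0,"tz":0.003,"ax":0,"ay":0.006,"az":0.093},
    {"jaw":0,"tx":0.018,"ty":0.001,"tz":0.003,"ax":0,"ay":0.006,"az":0.189},
    {"jaw":0,"tx":0.026,"ty":0.003,"tz":0.003,"ax":0,"ay":0.006,"az":0.285},
    {"jaw":0,"tx":0.034,"ty":0.006,"tz":0.003,"ax":0,"ay":0.006,"az":0.381},
    {"jaw":0,"tx":0.041,"ty":0.009,"tz":0.003,"ax":0,"ay":0.006,"az":0.477},
    {"jaw":0,"tx":0.048,"ty":0.013,"tz":0.003,"ax":0,"ay":0.006,"az":0.573},
    {"jaw":0,"tx":0.055,"ty":0.018,"tz":0.003,"ax":0,"ay":0.006,"az":0.669},
    {"jaw":0,"tx":0.061,"ty":0.023,"tz":0.003,"ax":0,"ay":0.006,"az":0.765},
  ],
)

```text
time: 4.5
tool_pos: [0.4706, 0.0252, 0.0814]
ee_rot: [3.137, 0.002, 1.392]
wrist_force: [-3.3, -6.1, 4.8]
width: 0.0002
```

```bash
python3 - <<'E'
from h import *
rows([(pol(-190-5.5*k,.084,.079),80-5.5*k) for k in range(1,9)])
E
```

```text
t 4.5 tcp [0.4706 0.0252 0.0814] rot [3.137e+00 2.000e-03 1.392e+00] j [-0.06 -0.03  1.75 -0.    1.41  0.11]
{"jaw":0,"tx":0.009,"ty":0.000,"tz":0.002,"ax":0.005,"ay":0.002,"az":0.092}
{"jaw":0,"tx":0.017,"ty":0.002,"tz":0.002,"ax":0.005,"ay":0.002,"az":0.188}
{"jaw":0,"tx":0.024,"ty":0.003,"tz":0.002,"ax":0.005,"ay":0.001,"az":0.284}
{"jaw":0,"tx":0.032,"ty":0.006,"tz":0.002,"ax":0.005,"ay":0.001,"az":0.380}
{"jaw":0,"tx":0.039,"ty":0.009,"tz":0.002,"ax":0.005,"ay":0.001,"az":0.476}
{"jaw":0,"tx":0.046,"ty":0.013,"tz":0.002,"ax":0.005,"ay":0.001,"az":0.571}
{"jaw":0,"tx":0.053,"ty":0.018,"tz":0.002,"ax":0.005,"ay":0.000,"az":0.667}
{"jaw":0,"tx":0.059,"ty":0.023,"tz":0.002,"ax":0.005,"ay":0.000,"az":0.763}
```

Call:
step_arm(
  steps=[
    {"jaw":0,"tx":0.009,"ty":0.0,"tz":0.001,"ax":0.004,"ay":0.001,"az":0.092},
    {"jaw":0,"tx":0.017,"ty":0.002,"tz":0.001,"ax":0.004,"ay":0.001,"az":0.188},
    {"jaw":0,"tx":0.024,"ty":0.003,"tz":0.001,"ax":0.004,"ay":0.001,"az":0.284},
    {"jaw":0,"tx":0.032,"ty":0.006,"tz":0.001,"ax":0.004,"ay":0.001,"az":0.38},
    {"jaw":0,"tx":0.039,"ty":0.009,"tz":0.001,"ax":0.004,"ay":0.001,"az":0.476},
    {"jaw":0,"tx":0.046,"ty":0.013,"tz":0.001,"ax":0.004,"ay":0.001,"az":0.571},
    {"jaw":0,"tx":0.053,"ty":0.018,"tz":0.001,"ax":0.004,"ay":0,"az":0.667},
    {"jaw":0,"tx":0.059,"ty":0.023,"tz":0.001,"ax":0.004,"ay":0,"az":0.763},
  ],
)

```text
time: 5.3
tool_pos: [0.5029, 0.0789, 0.0816]
ee_rot: [3.141, 0.002, 0.627]
wrist_force: [-4.7, -2.0, 1.8]
width: 0.0005
```

```bash
python3 - <<'E'
from h import *
rows([(pol(-234-4*k,.084,.079),36-4*k) for k in range(1,9)])
im,_=snapshot("top");show("t2",im,(150,125,350,265),4)
E
```

```text
t 5.3 tcp [0.5029 0.0789 0.0816] rot [3.141e+00 2.000e-03 6.270e-01] j [ 0.05  0.06  1.66 -0.    1.42  0.99]
{"jaw":0,"tx":0.007,"ty":0.001,"tz":0.003,"ax":0.001,"ay":0.002,"az":0.068}
{"jaw":0,"tx":0.013,"ty":0.001,"tz":0.003,"ax":0.001,"ay":0.002,"az":0.138}
{"jaw":0,"tx":0.019,"ty":0.002,"tz":0.003,"ax":0.001,"ay":0.002,"az":0.208}
{"jaw":0,"tx":0.024,"ty":0.004,"tz":0.003,"ax":0.001,"ay":0.002,"az":0.278}
{"jaw":0,"tx":0.030,"ty":0.005,"tz":0.003,"ax":0.001,"ay":0.002,"az":0.347}
{"jaw":0,"tx":0.035,"ty":0.008,"tz":0.003,"ax":0.001,"ay":0.002,"az":0.417}
{"jaw":0,"tx":0.041,"ty":0.010,"tz":0.003,"ax":0.002,"ay":0.002,"az":0.487}
{"jaw":0,"tx":0.046,"ty":0.013,"tz":0.003,"ax":0.002,"ay":0.002,"az":0.557}
```

View pics/t2.png

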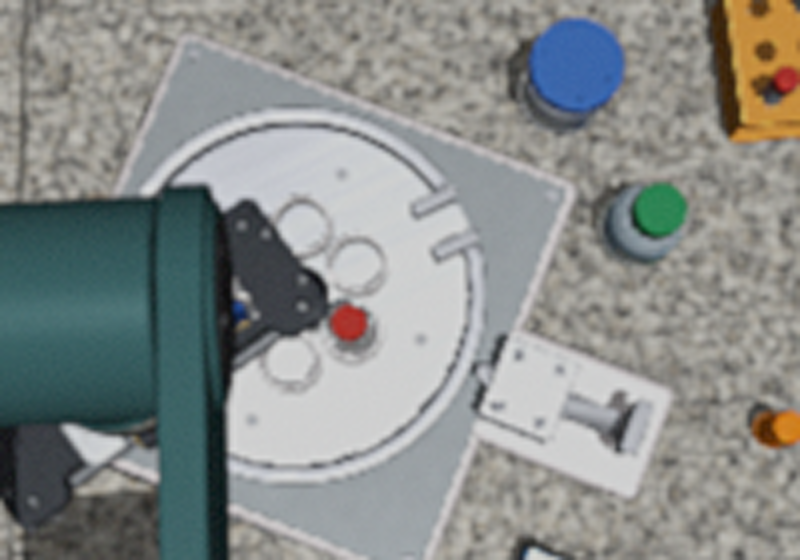

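Call:
step_arm(
  steps=[
    {"jaw":0,"tx":0.007,"ty":0.001,"tz":0.002,"ax":0,"ay":0.002,"az":0.068},
    {"jaw":0,"tx":0.013,"ty":0.001,"tz":0.002,"ax":0,"ay":0.002,"az":0.138},
    {"jaw":0,"tx":0.019,"ty":0.002,"tz":0.002,"ax":0,"ay":0.002,"az":0.208},
    {"jaw":0,"tx":0.024,"ty":0.004,"tz":0.002,"ax":0,"ay":0.002,"az":0.278},
    {"jaw":0,"tx":0.03,"ty":0.005,"tz":0.002,"ax":0,"ay":0.002,"az":0.347},
    {"jaw":0,"tx":0.035,"ty":0.008,"tz":0.002,"ax":0,"ay":0.002,"az":0.417},
    {"jaw":0,"tx":0.041,"ty":0.01,"tz":0.002,"ax":0,"ay":0.002,"az":0.487},
    {"jaw":0,"tx":0.046,"ty":0.013,"tz":0.002,"ax":0,"ay":0.002,"az":0.557},
  ],
)

```text
time: 6.15
tool_pos: [0.5474, 0.096, 0.0811]
ee_rot: [3.141, 0.002, 0.068]
wrist_force: [-8.3, -2.1, 4.4]
width: 0.0002
```

```bash
python3 - <<'E'
from h import *
rows([(pol(-266-k,.084,.079),4-k) for k in (3,6,8,10,12,12)])
c=cam("top")
for a in((464,217),(428,232)):
    p=plane(c,[[150+(a[0]-1.5)/4,125+(a[1]-1.5)/4]],.063)[0,:2]-C; print("old slot",np.degrees(np.arctan2(p[1],p[0])))
im,_=snapshot("top");show("t3",im,(150,125,350,265),4)
E
```

```text
t 6.15 tcp [0.5474 0.096  0.0811] rot [3.141e+00 2.000e-03 6.800e-02] j [ 0.07  0.16  1.55 -0.    1.43  1.57]
{"jaw":0,"tx":0.005,"ty":0.001,"tz":0.002,"ax":0.001,"ay":0.002,"az":0.050}
{"jaw":0,"tx":0.009,"ty":0.001,"tz":0.002,"ax":0.001,"ay":0.002,"az":0.103}
{"jaw":0,"tx":0.012,"ty":0.002,"tz":0.002,"ax":0.001,"ay":0.002,"az":0.138}
{"jaw":0,"tx":0.015,"ty":0.002,"tz":0.002,"ax":0.001,"ay":0.002,"az":0.173}
{"jaw":0,"tx":0.018,"ty":0.003,"tz":0.002,"ax":0.001,"ay":0.002,"az":0.208}
{"jaw":0,"tx":0.018,"ty":0.003,"tz":0.002,"ax":0.001,"ay":0.002,"az":0.208}
old slot -65.02385744973608
old slot -64.4084026451718
```

View pics/t3.png

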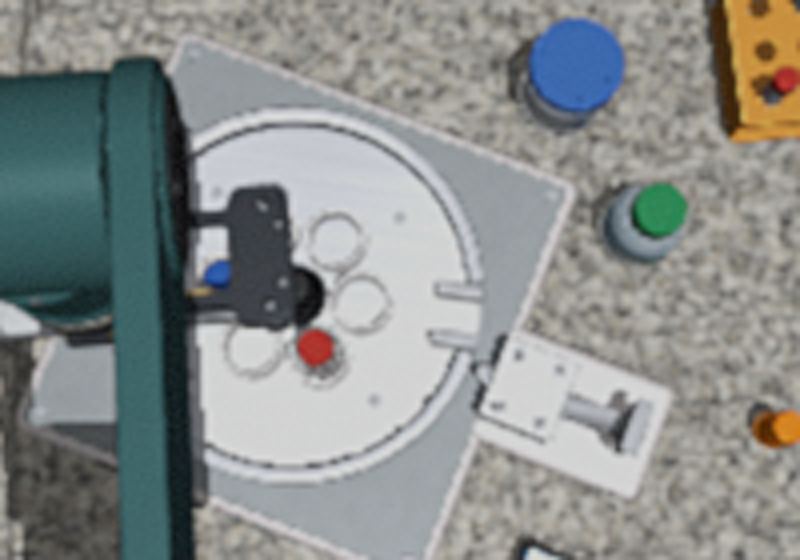

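Call:
step_arm(
  steps=[
    {"jaw":0,"tx":0.005,"ty":0.001,"tz":0.002,"ax":0,"ay":0.002,"az":0.05},
    {"jaw":0,"tx":0.009,"ty":0.001,"tz":0.002,"ax":0,"ay":0.002,"az":0.103},
    {"jaw":0,"tx":0.013,"ty":0.002,"tz":0.002,"ax":0,"ay":0.002,"az":0.15},
    {"jaw":0,"tx":0.017,"ty":0.003,"tz":0.002,"ax":0,"ay":0.002,"az":0.195},
    {"jaw":0,"tx":0.02,"ty":0.003,"tz":0.002,"ax":0,"ay":0.002,"az":0.23},
    {"jaw":0,"tx":0.021,"ty":0.003,"tz":0.002,"ax":0,"ay":0.002,"az":0.24},
  ],
)

```text
time: 6.8
tool_pos: [0.568, 0.0945, 0.0808]
ee_rot: [3.141, 0.001, -0.172]
wrist_force: [-9.9, -1.1, 5.5]
width: 0.0006
```

```bash
python3 - <<'E'
from h import *
im,_=snapshot("top");show("t4",im,(210,155,330,255),6)
p=get_obs()["tool_pos"][:2]-C; print("finger",np.degrees(np.arctan2(p[1],p[0]))-360,np.hypot(*p))
E
```

```text
finger -279.9254933150026 0.08453166097889393
```

View pics/t4.png

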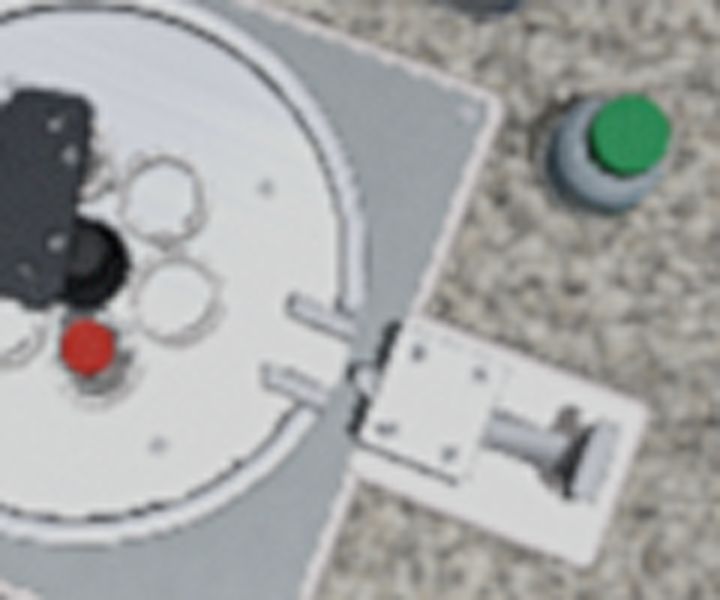

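```bash
python3 - <<'E'
from h import *
c=cam("top")
for n,x,y,z in(("in",280,338,.063),("out",338,366,.063),("nose",357,373,.056),("rod1",490,426,.056),("guide1",408,318,.062),("guide2",360,438,.062),("tab",600,460,.09),("arm1",648,410,.028),("arm2",590,563,.028)):
    p=plane(c,[[210+(x-2.5)/6,155+(y-2.5)/6]],z)[0,:2]; e=p-C; print(n,p.round(4),np.hypot(*e).round(4),np.degrees(np.arctan2(e[1],e[0])).round(1))
E
```

```text
in [ 0.5252 -0.0606] 0.0771 -111.5
out [ 0.5148 -0.0819] 0.1008 -112.6
nose [ 0.5128 -0.0892] 0.1083 -112.1
rod1 [ 0.493  -0.1382] 0.1612 -112.1
guide1 [ 0.5325 -0.1079] 0.121 -100.0
guide2 [ 0.4884 -0.0897] 0.1201 -122.8
tab [ 0.4787 -0.1739] 0.1996 -112.0
arm1 [ 0.5004 -0.2015] 0.2192 -104.0
arm2 [ 0.4428 -0.178 ] 0.2193 -120.3
```

Call:
step_arm(
  steps=[
    {"jaw":0,"tx":-0.003,"ty":0,"tz":0,"ax":0,"ay":0,"az":0},
    {"jaw":0,"tx":-0.008,"ty":0,"tz":0,"ax":0,"ay":0,"az":0},
    {"jaw":0,"tx":-0.01,"ty":0,"tz":-0.02,"ax":0,"ay":0,"az":0},
    {"jaw":0,"tx":-0.01,"ty":0,"tz":-0.06,"ax":0,"ay":0,"az":0},
    {"jaw":0,"tx":-0.01,"ty":0,"tz":-0.1,"ax":0,"ay":0,"az":0},
    {"jaw":0,"tx":-0.01,"ty":0,"tz":-0.1,"ax":0,"ay":0,"az":0},
  ],
)

```text
time: 7.45
tool_pos: [0.5622, 0.0968, 0.1892]
ee_rot: [-3.138, -0.014, -0.17]
wrist_force: [0.5, -1.0, 0.8]
width: 0.0002
```

```bash
python3 - <<'E'
from h import *
rows([(pol(-112.1,.232,.17),68)])
E
```

```text
t 7.45 tcp [0.5622 0.0968 0.1892] rot [-3.138 -0.014 -0.17 ] j [ 0.07  0.13  1.37 -0.    1.63  1.81]
{"jaw":0,"tx":-0.044,"ty":0.313,"tz":0.018,"ax":0.007,"ay":-0.014,"az":-1.357}
```

Call:
step_arm(
  steps=[
    {"jaw":0,"tx":-0.044,"ty":0.313,"tz":0.018,"ax":0.007,"ay":-0.014,"az":-1.357},
    {"jaw":0,"tx":-0.044,"ty":0.313,"tz":0.018,"ax":0.007,"ay":-0.014,"az":-1.357},
    {"jaw":0,"tx":-0.044,"ty":0.313,"tz":0.018,"ax":0.007,"ay":-0.014,"az":-1.357},
    {"jaw":0,"tx":-0.044,"ty":0.313,"tz":0.018,"ax":0.007,"ay":-0.014,"az":-1.357},
    {"jaw":0,"tx":-0.044,"ty":0.313,"tz":0.018,"ax":0.007,"ay":-0.014,"az":-1.357},
    {"jaw":0,"tx":-0.044,"ty":0.313,"tz":0.018,"ax":0.007,"ay":-0.014,"az":-1.357},
    {"jaw":0,"tx":-0.044,"ty":0.313,"tz":0.018,"ax":0.007,"ay":-0.014,"az":-1.357},
    {"jaw":0,"tx":-0.044,"ty":0.313,"tz":0.018,"ax":0.007,"ay":-0.014,"az":-1.357},
  ],
)

```text
time: 8.25
tool_pos: [0.4646, -0.2081, 0.169]
ee_rot: [3.141, 0.002, 0.93]
wrist_force: [0.0, 0.3, 0.3]
width: 0.0003
```

```bash
python3 - <<'E'
from h import *
rows([(pol(-112.1,.232,.17),68)])
E
```

```text
t 8.25 tcp [ 0.4646 -0.2081  0.169 ] rot [3.141e+00 2.000e-03 9.300e-01] j [-0.53  0.01  1.54 -0.    1.59  0.11]
{"jaw":0,"tx":0.004,"ty":-0.001,"tz":-0.001,"ax":0.000,"ay":0.002,"az":-0.257}
```

Call:
step_arm(
  steps=[
    {"jaw":0,"tx":0.003,"ty":-0.001,"tz":0,"ax":0,"ay":0.002,"az":-0.14},
    {"jaw":0,"tx":0.003,"ty":-0.001,"tz":0,"ax":0,"ay":0.002,"az":-0.257},
    {"jaw":0,"tx":0.003,"ty":-0.001,"tz":0,"ax":0,"ay":0.002,"az":-0.257},
    {"jaw":0,"tx":0.003,"ty":-0.001,"tz":0.04,"ax":0,"ay":0.002,"az":-0.257},
    {"jaw":0,"tx":0.003,"ty":-0.001,"tz":0.075,"ax":0,"ay":0.002,"az":-0.257},
    {"jaw":0,"tx":0.003,"ty":-0.001,"tz":0.095,"ax":0,"ay":0.002,"az":-0.257},
    {"jaw":0,"tx":0.003,"ty":-0.001,"tz":0.101,"ax":0,"ay":0.002,"az":-0.257},
    {"jaw":0,"tx":0.003,"ty":-0.001,"tz":0.101,"ax":0,"ay":0.002,"az":-0.257},
  ],
)

```text
time: 9.05
tool_pos: [0.4651, -0.2049, 0.0673]
ee_rot: [-3.141, -0.001, 1.186]
wrist_force: [-0.0, 0.0, 0.6]
width: 0.0005
```

```bash
python3 - <<'E'
from h import *
rows([(pol(-112.1,r,.068),68) for r in (.213,.18,.178)])
im,_=snapshot("side");show("s2",im,(230,130,400,270),4)
E
```

```text
t 9.05 tcp [ 0.4651 -0.2049  0.0673] rot [-3.141e+00 -1.000e-03  1.186e+00] j [-0.53  0.07  1.68  0.    1.39 -0.14]
{"jaw":0,"tx":0.020,"ty":0.001,"tz":-0.001,"ax":-0.001,"ay":-0.001,"az":-0.001}
{"jaw":0,"tx":0.053,"ty":0.001,"tz":-0.001,"ax":-0.001,"ay":-0.001,"az":-0.001}
{"jaw":0,"tx":0.055,"ty":0.001,"tz":-0.001,"ax":-0.001,"ay":-0.001,"az":-0.001}
```

View pics/s2.png

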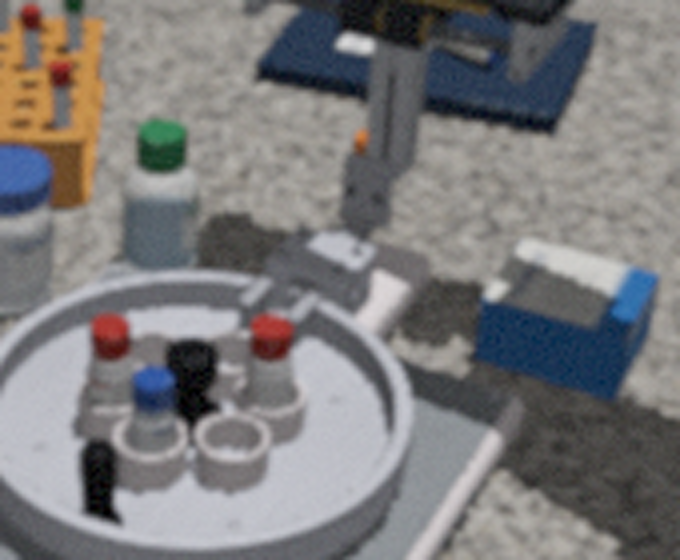

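Call:
step_arm(
  steps=[
    {"jaw":0,"tx":0.008,"ty":0.001,"tz":0,"ax":0,"ay":0,"az":0},
    {"jaw":0,"tx":0.014,"ty":0.001,"tz":0,"ax":0,"ay":0,"az":0},
    {"jaw":0,"tx":0.02,"ty":0.001,"tz":0,"ax":0,"ay":0,"az":0},
    {"jaw":0,"tx":0.025,"ty":0.001,"tz":0,"ax":0,"ay":0,"az":0},
    {"jaw":0,"tx":0.03,"ty":0.001,"tz":0,"ax":0,"ay":0,"az":0},
    {"jaw":0,"tx":0.035,"ty":0.001,"tz":0,"ax":0,"ay":0,"az":0},
    {"jaw":0,"tx":0.04,"ty":0.001,"tz":0,"ax":0,"ay":0,"az":0},
  ],
)

```text
time: 9.8
tool_pos: [0.4824, -0.1687, 0.069]
ee_rot: [3.139, 0.0, 1.186]
wrist_force: [-0.2, -2.0, 2.3]
width: 0.0005
```

Call:
step_arm(
  steps=[
    {"jaw":0,"tx":0.004,"ty":0,"tz":0.001,"ax":0,"ay":0,"az":0},
    {"jaw":0,"tx":0.008,"ty":0,"tz":0.001,"ax":0,"ay":0,"az":0},
    {"jaw":0,"tx":0.012,"ty":0,"tz":0.001,"ax":0,"ay":0,"az":0},
    {"jaw":0,"tx":0.014,"ty":0,"tz":0.001,"ax":0,"ay":0,"az":0},
    {"jaw":0,"tx":0.015,"ty":0,"tz":0.001,"ax":0,"ay":0,"az":0},
    {"jaw":0,"tx":0.015,"ty":0,"tz":0.001,"ax":0,"ay":0,"az":0},
  ],
)

```text
time: 10.4
tool_pos: [0.4867, -0.1579, 0.0679]
ee_rot: [3.14, 0.008, 1.186]
wrist_force: [-4.3, -10.5, 2.2]
width: 0.0007
```

Call:
step_arm(
  steps=[
    {"jaw":0,"tx":0.004,"ty":0,"tz":0,"ax":0,"ay":0,"az":0},
    {"jaw":0,"tx":0.006,"ty":0,"tz":0,"ax":0,"ay":0,"az":0},
    {"jaw":0,"tx":0.006,"ty":0,"tz":0,"ax":0,"ay":0,"az":0},
  ],
)

```text
time: 10.7
tool_pos: [0.4866, -0.158, 0.0681]
ee_rot: [3.14, 0.021, 1.184]
wrist_force: [-6.9, -15.5, 3.1]
width: 0.0005
```

Call:
step_arm(
  steps=[
    {"jaw":0,"tx":-0.01,"ty":0,"tz":0,"ax":0,"ay":0,"az":0},
    {"jaw":0,"tx":-0.03,"ty":0,"tz":0,"ax":0,"ay":0,"az":0},
    {"jaw":0,"tx":-0.04,"ty":0,"tz":-0.04,"ax":0,"ay":0,"az":0},
    {"jaw":0,"tx":-0.06,"ty":0,"tz":-0.08,"ax":0,"ay":0,"az":0},
    {"jaw":0,"tx":-0.1,"ty":0.05,"tz":-0.1,"ax":0,"ay":0,"az":0},
    {"jaw":0,"tx":-0.14,"ty":0.05,"tz":-0.1,"ax":0,"ay":0,"az":0},
    {"jaw":0,"tx":-0.18,"ty":0.05,"tz":-0.1,"ax":0,"ay":0,"az":0},
    {"jaw":0,"tx":-0.18,"ty":0.05,"tz":-0.1,"ax":0,"ay":0,"az":0},
  ],
)

```text
time: 11.5
tool_pos: [0.4641, -0.3451, 0.171]
ee_rot: [3.141, 0.021, 1.179]
wrist_force: [-0.4, 1.0, -0.2]
width: 0.0004
```

```bash
python3 - <<'E'
from h import *
im,d=snapshot("top");c=cam("top");P=cloud(c,d);show("t5",im,(210,155,330,255),6)
np.set_printoptions(suppress=True)
for nm,D in(("before",np.load("top0.npy")),("now",d)):
    Q=cloud(c,D).reshape(-1,3); u=np.array([np.cos(np.radians(B)),np.sin(np.radians(B))]); e=Q[:,:2]-C
    s=e@u; l=e@[-u[1],u[0]]; m=(abs(l)<.013)&(Q[:,2]>.078)&(s>.13)&(s<.24)&(Q[:,2]<.1); print(nm,m.sum(),np.percentile(s[m],[5,50,95]).round(4))
for n in("bottle_green","slide_box","jar"):
    for s in silhouettes("top",n)[:1]:
        y,x=np.nonzero(s["pixels"]); w=P[y,x]; w=w[w[:,2]>.02]; print(n,s["rect"],np.median(w,0).round(3))
E
```

```text
before 62 [0.1923 0.1964 0.201 ]
now 57 [0.162  0.1662 0.1709]
bottle_green [298.2, 168.6, 321.8, 190.6] [ 0.592 -0.181  0.067]
slide_box [271.2, 265.4, 307.4, 305.8] [ 0.367 -0.133  0.042]
jar [277.1, 129.6, 305.9, 157.2] [ 0.675 -0.14   0.085]
```

View pics/t5.png

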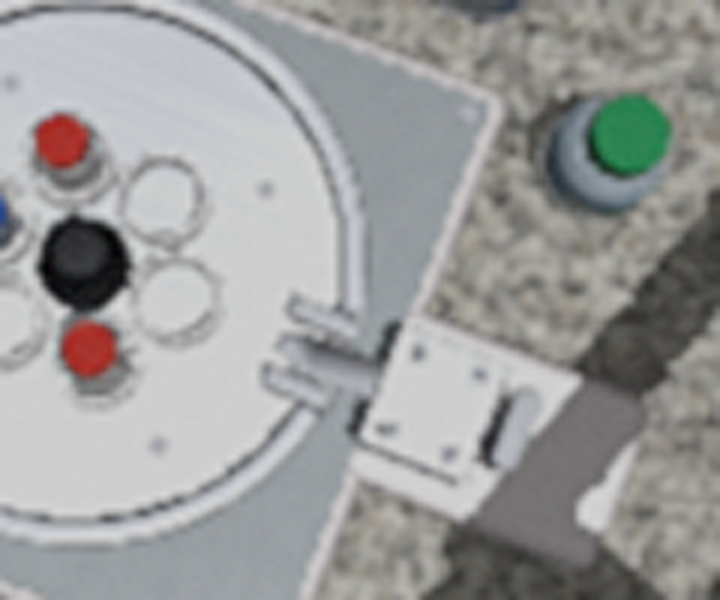

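```bash
python3 - <<'E'
from bench import *
print(close_job())
E
```

```text
the job is handed in; nothing more can be done
None
```

The carousel is turned into line and the locking bar is pushed through its slot to a firm stop. I handed the job in at about 12 s of the 48 s allowed. No verdict was reported.

**What I did:** With the jaws shut, I pushed the finger knob clockwise by about 165° until the slot faced the bar. I then backed off, lifted clear and pushed the thumb tab in.

**Last checks:**
- **Slot:** before the bar went in, the slot measured about -112° and the bar -112.1°, so they agreed to within about 0.5°.
- **Bar:** it moved 30 mm by depth and stopped. About 17 N gave no further movement. The nose is about 77–79 mm from the axis, where 79 mm is fully home.
- **Small disagreement:** 30 mm is less than the full 33 mm travel. It fits a start up to 4 mm in, but I did not measure the start directly.
- **Vials:** the last picture shows the two red-capped vials standing; the blue-capped one is only partly in view. The side view just before the bar push showed all three standing.
- **Surroundings:** the bottle, jar and box measure where they were at the start.
- **Robot:** it ended well clear and touching nothing.

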